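# Select reverse on a gear-change tower

### The job

The gear-change tower bolted to the plate on the bench must stand in reverse so that its reversing-lamp switch can be tested. Pushing its lever with the fingertips, without gripping it, take it out of the left-hand track it stands in, across neutral and fully home into reverse: the slot at the near right as seen from the robot, the only one with no slot opposite. Do not force the lever against the gate, leave it standing in reverse, and leave the parts lying about where they are.

Things in the scene. Friction and masses are not known exactly. Their poses are not given: they have to be found in the camera images.
- tower: Fixed gear-change tower: aluminium casting on a steel bench plate 280 x 230 x 10 mm. Origin: centre of the plate's underside, on the bench. x forward (away from the robot, within 0.45 rad), y left, z up. Nothing of it but the lever stands higher than the gate plate. Low on the front a selector rail with an eye; on the right side a small brass and black lamp switch.
- gate (a point): Centre of the top face (153 mm above the bench) of the steel gate plate, 104 x 100 x 6 mm, axes as the tower. Slots 16 mm wide for the 12 mm lever shaft: neutral runs along y through the centre; tracks along x cross it at y = +24 (first in front, second behind), 0 (third, fourth) and -24 mm (reverse behind; front closed). The shaft's centre can go 26 mm forward or back of neutral at this height.
- reverse_slot (a point): On the gate's top face, where the lever shaft's centre passes when fully home in reverse: 26 mm behind and 24 mm right of the gate's centre. Axes as the tower.
- pivot (a point): The point about which the lever tilts, 60 mm straight above the tower's origin; axes as the tower. From here, in the tower's axes, the knob's centre is at 200 mm x (sin b, -sin a cos b, cos a cos b), with a = joint selector and b = joint lever.
- handle: The lever's black ball knob, 41 mm across, on the 12 mm steel shaft; origin at the ball's centre, 200 mm along the lever from its pivot (so 260 mm above the bench when the lever is upright). Bare shaft from 105 to 163 mm along the lever, then a 20 mm nut under the ball. z runs up along the lever.
- selector (a joint): Sideways tilt of the lever (rad): -0.261 in the left-hand track, where it starts, 0 in the middle one, +0.261 in the right-hand (reverse) track; grows as the knob goes right (tower -y). The gate stops it about 0.02 past each outer track. Plain friction, 2 to 3 N at the knob, no spring: it stays where it is left.
- lever (a joint): Fore-and-aft tilt of the lever (rad), + forward (tower +x). 0 is neutral (it passes freely sideways within about 0.02 of it; the round tooth ends forgive up to about 0.04); -0.272 is the end of the reverse slot; first and second end at +0.272 and -0.272. Starts anywhere along the left-hand track (-0.25 to 0.25). Friction as sideways, no spring or detent.
- spare_knob: Loose bystander: a spare black ball knob, 51 mm tall, standing on the bench plate beside the casting, on the near side. Leave alone.
- nut: Loose bystander: large steel hexagon nut 20 mm high, lying on the far side of the bench plate. Leave alone.
- bearing: Loose bystander: ball bearing, 72 mm diameter, 20 mm high, on the bench left of the tower. Leave alone.
- socket: Loose bystander: steel socket 33 mm diameter, 42 mm tall, right of the tower. Leave alone.
- wrench: Loose bystander: spanner 200 mm long lying on the bench to the left. Leave alone.
- spray_can: Loose bystander: spray can 58 mm diameter, 175 mm tall, standing to the right. Leave alone.
- grease_tin: Loose bystander: open steel tin 90 mm diameter, 60 mm tall, to the left. Leave alone.

How it is judged:
By the outcome, as a careful person would: the job done as asked, in the order asked, and still so for the second after the job is handed in, with the robot touching nothing.
It also fails if it takes over 48 s, if anything falls off the work surface, if the arm or the gripper's body presses on something with over 40 N, if the wrist force passes 120 N, or if a joint passes its speed limit or range.

### The arm

A 6-joint arm with a two-finger parallel gripper is mounted at the origin on the work surface. World frame = base frame: x ahead of the robot, y to its left, z up, the work surface at z = 0. Lengths are in m, angles in rad, forces in N, time in s.
With the tool pointing down it reaches from about 0.3 to 0.775 m from the base axis. Payload 14.6 kg.
Tool frame: the origin (TCP) lies on the centre line of the jaws, within the pads' length; the fingertips stand ctrl.tcp_to_tips ahead of it and the grasp point (between the pads) lies 2 mm behind it (ctrl.tcp_to_tips is the distance from the TCP to the fingertips, in m); z points along the fingers, y is the line along which they close (so a half turn about z gives the same grasp; the last joint's range is limited). The gripper opens to 94 mm and grips with 3 to 60 N. Pads are 16 mm wide; open, the fingers measure 119 mm over their backs; the gripper's body (75 mm by 177 mm) begins 78 mm behind the grasp point.
Start: joints at [1.155, 0.3, 1.521, -0, 1.321, -0.067], TCP at [0.188, 0.517, 0.222] pointing down, gripper open.
Joint ranges: [-3.03, 3.03], [-0.79, 2.21], [0.23, 2.52], [-1.04, 4.18], [0, 3.07], [-2.55, 2.55]. Speed limits (rad/s): [2.22, 2.22, 2.57, 3.14, 3.14, 3.14].

### API

Orientations are given as [roll, pitch, yaw] about the fixed x, y, z axes, in that order (R = Rz(yaw) Ry(pitch) Rx(roll)).
In Python, from station import telemetry, viewer, hand_in, ctrl gives the robot as it stands.
- The arm moves only by the tool step_arm, never from a script. Its argument "plan" is a list of rows, each an object of numbers: "dx", "dy", "dz": the shift along the tool's x, y, z scaled (see below); "rx", "ry", "rz": the turn, a rotation vector about the tool's x, y, z scaled (see below); "claw": the closure, from 0 (fully open) to 1 (shut). In form: [{"dx": .., "dy": .., "dz": .., "rx": .., "ry": .., "rz": .., "claw": ..}, ...]. A call has 1 to 10 rows; each row shifts and turns the commanded pose from where the row before left it, along the tool's axes as they then stand; what a row does not reach is not made up. The controller multiplies each number of a shift by 0.1 m and each number of a turn by 90 degrees. A row lasts 1/10 s, in which the tool goes at most 50 mm and 8.59 degrees, less where a joint would pass 70% of its speed; a pose out of reach is approached as far as the arm can. A call with a number of a shift or a turn outside -1 to 1 is refused whole. A call with a gripper value outside its range is refused whole. The fingers move at their own pace and stop on an object; "grip_force" is the grip in N (left out, the last holds). Time passes only in rows, so rows that do not move let the fingers close. It gives the time, the measured TCP pose, the force, the opening and the grip force at its end, in the units of the state.
- telemetry.get_obs(): the state, without advancing time (a new reading comes with each control period).
- viewer.camera(name): name is "scene" or "top" or "wrist"; returns a dict with "img" (384x512x3 uint8, red, green, blue), "z_map" (384x512 float32, m along the optical axis (not along the pixel's ray), 0 where there is no reading), "fx", "fy", "cx", "cy" (pixels), "R" (3x3) and "t" (3): a world point X has camera coordinates R X + t; the wrist camera has in their place "tool_from_camera" (4x4, takes a point from camera to tool coordinates, whose origin is the TCP and whose axes are the flange's). Camera axes: x right, y down, z forward; pixel columns grow to the right and rows downward; lengths in m; the calibration is good to about 2 mm. A picture is of the moment at which its call begins: read the wrist's pose just before it.
- hand_in(): hands the job in; it is judged then, once.
Trained networks look in a picture, given as the dict that the camera call returned (one of the last four; its "shot" number tells which), for a name from the list of things; names that differ only in an ending like _2 or _b are one class to them, and where a whole thing is asked for, a point or a joint stands for the part that bears it (a point fixed in the world has none). Each returns a list of dicts, best first, with "score" (0 to 1); they miss things now and then, are a little off and sometimes report something else, mostly with a low value. They report only what shows in the picture. A call takes as long as a camera call.
- viewer.recognise(target, picture): "rect" ([left, top, right, bottom] in pixels, round what is visible of it).
The state is a dict: "time_s": time; "qpos": joint angles; "joint_vel": joint speeds; "tau": joint torques, N m; "ee_pos": TCP position; "eef_rot": TCP orientation; "force": force on the tool from outside, world axes, zero at the start; "moment": the same for the moment, N m; "grip_width": finger opening in m; "grip_force": force on a finger pad.
Only numpy, scipy, OpenCV 4.12 (cv2) and the standard library are available. Lean on these libraries where they do the work, as an engineer would, in place of code of your own. Each camera call takes 0.05 s, during which the arm holds its last target. There are 200 camera calls.

## Working session

There is one attempt and no reset: what is moved stays moved. The work goes in short steps, Python scripts to look and compute and a tool call to move; the robot and the scene stay as the last step left them, time stands still between calls to the robot, and variables do not carry over. Pictures are saved under pics/ and viewed, at most 10 in all, crops included, and the job is handed in when it is done.

Besides the shell and the picture viewer there is one more tool, called as name(argument=value, ...) on one line, values as JSON. step_arm: Moves the arm, as the interface text tells. Shifts and turns lie within -1 to 1; 1 stands for 0.1 m of shift or 90 degrees of turn. Its arguments: {"type":"object","properties":{"plan":{"type":"array"},"grip_force":{"type":"number"}},"required":["plan"]}

```bash
mkdir -p pics; ls; python3 - <<'E'
from station import telemetry, viewer, ctrl
import cv2,numpy as np,pickle
o=telemetry.get_obs();print(o['ee_pos'],o['eef_rot'],ctrl.tcp_to_tips,o['grip_width'])
ims=[]
for n in['scene','top']:
    p=viewer.camera(n);ims.append(p['img'])
    pickle.dump(p,open(n+'.pkl','wb'))
    for t in['handle','tower']:
        print(n,t,[(r['score'],np.round(r['rect'])) for r in viewer.recognise(t,p)[:2]])
    print(p['fx'],p['cx'],p['cy'],p['R'],p['t'])
cv2.imwrite('pics/a.png',cv2.cvtColor(cv2.resize(np.vstack(ims),(0,0),fx=.78,fy=.78),cv2.COLOR_RGB2BGR))
E
```

```text
pics
[0.18785854 0.51666184 0.22188604] [-3.14041800e+00 -9.13022165e-05  2.79282639e+00] 0.017 0.09372163701283355
scene handle [(0.68, array([271., 170., 290., 223.])), (0.61, array([276., 169., 292., 192.]))]
scene tower [(0.43, array([203., 170., 326., 304.]))]
348.03134924988007 259.2078560149758 192.9051012101743 [[ 0.87450011  0.485016    0.0030071 ]
 [ 0.27054558 -0.48263824 -0.83298584]
 [-0.40256012  0.72925977 -0.55328613]] [-0.45906453 -0.00572016  1.33991908]
top handle [(0.64, array([263., 158., 273., 171.]))]
top tower [(0.67, array([242., 142., 309., 215.]))]
395.9619074409064 258.694129774974 189.7587470872094 [[-0.00383382 -0.99988711  0.01452804]
 [-0.99195556  0.00196436 -0.12657139]
 [ 0.12652856 -0.01489642 -0.99185111]] [-0.00447257  0.54328909  1.56187815]
```

View pics/a.png

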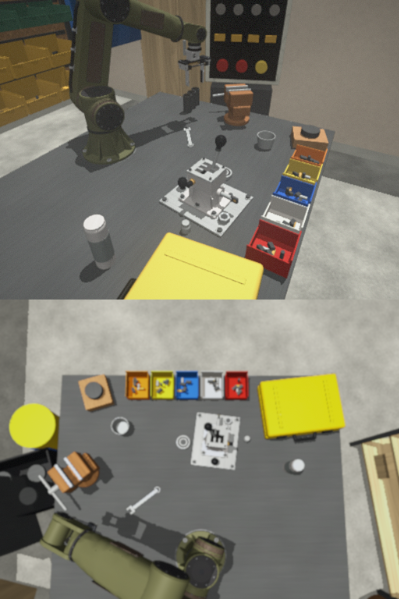

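The scene picture shows the plate around (205,205) with the lever leaning. In the top picture the tower is at about (277,180) in full-size pixels. I'll fit the geometry from depth and look at crops.

```bash
cat > h.py <<'E'
import numpy as np,pickle
def cloud(p):
    z=p['z_map'];v,u=np.mgrid[:z.shape[0],:z.shape[1]]
    C=np.stack([(u-p['cx'])/p['fx']*z,(v-p['cy'])/p['fy']*z,z],-1)
    W=(C-p['t'])@p['R']; W[z==0]=np.nan
    return W
def proj(p,X):
    c=np.atleast_2d(X)@p['R'].T+p['t'];return np.c_[c[:,0]/c[:,2]*p['fx']+p['cx'],c[:,1]/c[:,2]*p['fy']+p['cy']]
E
python3 - <<'E'
from h import *
import cv2
P={n:pickle.load(open(n+'.pkl','rb')) for n in['scene','top']}
big=[]
for n,(a,b,c,d) in {'scene':(195,160,335,310),'top':(235,135,315,220)}.items():
    p=P[n];W=cloud(p)
    m=np.zeros(W.shape[:2],bool);m[b:d,a:c]=1
    pts=W[m];pts=pts[~np.isnan(pts[:,0])]
    for lo,hi in[(.004,.016),(.147,.159),(.22,.30)]:
        s=pts[(pts[:,2]>lo)&(pts[:,2]<hi)].astype(np.float32)
        s=s[(s[:,0]>.35)&(s[:,0]<.8)&(abs(s[:,1])<.3)]
        if len(s)>4: print(n,lo,len(s),s.mean(0),cv2.minAreaRect(s[:,:2].copy()), s[:,2].max())
    big.append(cv2.resize(p['img'][b:d,a:c],(400,420),interpolation=cv2.INTER_CUBIC))
cv2.imwrite('pics/b.png',cv2.cvtColor(np.hstack(big),cv2.COLOR_RGB2BGR))
E
```

```text
scene 0.004 2540 [ 0.61396784 -0.12026044  0.00979098] ((0.572878360748291, 0.03432619571685791), (0.3347097337245941, 0.5856809616088867), 8.71625804901123) 0.015987743
scene 0.147 726 [ 0.5902849  -0.08471864  0.1523251 ] ((0.5871074199676514, -0.07925042510032654), (0.10271314531564713, 0.10584307461977005), 82.81747436523438) 0.15895152
scene 0.22 225 [ 0.6165964  -0.04149802  0.25333494] ((0.6151919364929199, -0.036494214087724686), (0.03207428380846977, 0.03464481234550476), 74.02881622314453) 0.2739518
top 0.004 2099 [ 0.58456266 -0.06955099  0.00906778] ((0.6023464202880859, -0.07249666750431061), (0.32863733172416687, 0.3514045774936676), 89.87731170654297) 0.015997099
top 0.147 418 [ 0.5822044  -0.0830173   0.15198603] ((0.5859194397926331, -0.0774175152182579), (0.09976644814014435, 0.10527122765779495), 83.36087036132812) 0.1584286
top 0.22 103 [ 0.6093057  -0.02895481  0.26440537] ((0.6115433573722839, -0.028621219098567963), (0.03520074859261513, 0.03838534280657768), 88.52278900146484) 0.27607808
```

View pics/b.png

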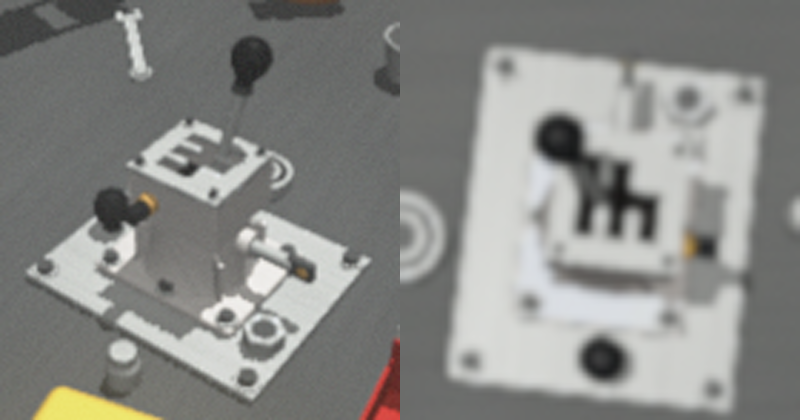

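The crops confirm the gate yaw of about -7°. The lever is in the front half of the left track, and reverse is the lower-right slot at (645,230). Next I'll fit the knob sphere.

```bash
cat >> h.py <<'E'
from scipy.optimize import least_squares
G=np.array([.5865,-.0783]);YAW=np.radians(-6.9)
ex=np.array([np.cos(YAW),np.sin(YAW)]);ey=np.array([-ex[1],ex[0]])
PIV=np.array([*G,.06])
def knobpos(ab):
    a,b=ab;l=.2*np.array([np.sin(b),-np.sin(a)*np.cos(b),np.cos(a)*np.cos(b)])
    return PIV+np.r_[l[0]*ex+l[1]*ey,l[2]]
def fit(ps,guess):
    S=[]
    for p in ps:
        W=cloud(p).reshape(-1,3);I=p['img'].reshape(-1,3)
        g=knobpos(guess);d=np.linalg.norm(W-g,axis=1)
        s=W[(d<.04)&(W[:,2]>g[2]-.02)&(I.max(1)<75)];S.append(s)
        f=least_squares(lambda c:np.linalg.norm(s-c,axis=1)-.0205,g,loss='soft_l1',f_scale=.002)
        c=f.x;r=c[:2]-G;print('  n',len(s),'c',c.round(4),'tower xy',(r@ex).round(4),(r@ey).round(4))
    s=np.vstack(S)
    f=least_squares(lambda q:np.linalg.norm(s-knobpos(q),axis=1)-.0205,guess,loss='soft_l1',f_scale=.002)
    k=knobpos(f.x);print('a,b',f.x.round(3),'knob',k.round(4),'tower xy',((k[:2]-G)@ex).round(4),((k[:2]-G)@ey).round(4))
    return f.x
def tool(o,X):
    from scipy.spatial.transform import Rotation as Rn
    R=Rn.from_euler('xyz',o['eef_rot']).as_matrix()
    return R.T@(np.asarray(X)-o['ee_pos'])
E
python3 - <<'E'
from h import *
from station import telemetry
ab=fit([pickle.load(open(n+'.pkl','rb')) for n in['scene','top']],[-.26,.12])
k=knobpos(ab);o=telemetry.get_obs()
# start in front of knob
s=np.r_[k[:2]+.06*ex,.255]
print(s,tool(o,s),o['qpos'])
E
```

```text
n 177 c [ 0.6129 -0.0302  0.2522] tower xy 0.0204 0.051
  n 58 c [ 0.6134 -0.0305  0.2515] tower xy 0.0209 0.0507
a,b [-0.26   0.103] knob [ 0.6131 -0.0301  0.2523] tower xy 0.0206 0.0511
[ 0.67268178 -0.03726513  0.255     ] [-0.64490753 -0.35506006 -0.03261733] [ 1.15540929e+00  3.00123891e-01  1.52119946e+00 -6.81135180e-06
  1.32071894e+00 -6.66188854e-02]
```

step_arm(plan=[{"dz":-0.5,"claw":1},{"dz":-0.5,"claw":1},{"dz":-0.5,"rz":-0.0727,"claw":1},{"rz":-0.0727,"claw":1},{"dx":-0.365,"dy":-0.328,"claw":1},{"dx":-0.365,"dy":-0.328,"claw":1},{"dx":-0.365,"dy":-0.328,"claw":1},{"dx":-0.365,"dy":-0.328,"claw":1},{"dx":-0.365,"dy":-0.328,"claw":1},{"dx":-0.365,"dy":-0.328,"claw":1}])

```text
$.plan[0]: bad value
```

step_arm(plan=[{"dx":-0.365,"dy":-0.328,"claw":1},{"dx":-0.365,"dy":-0.328,"claw":1},{"dx":-0.365,"dy":-0.328,"claw":1},{"dx":-0.365,"dy":-0.328,"claw":1},{"dx":-0.365,"dy":-0.328,"claw":1},{"dx":-0.365,"dy":-0.328,"claw":1},{"dx":-0.365,"dy":-0.328,"claw":1},{"dx":-0.365,"dy":-0.328,"claw":1},{"dx":-0.365,"dy":-0.328,"claw":1},{"claw":1}])

```text
$.plan[0]: bad value
```

```bash
cat >> h.py <<'E'
def where(o):
    r=o['ee_pos'][:2]-G;f=o['force']
    print('t',round(o['time_s'],2),'tower xy',(r@ex).round(4),(r@ey).round(4),'z',o['ee_pos'][2].round(4),'yaw err deg',np.degrees((o['eef_rot'][2]-YAW-np.pi+np.pi)%(2*np.pi)-np.pi).round(2),'F tower',(f[:2]@ex).round(1),(f[:2]@ey).round(1),f[2].round(1),'w',o['grip_width'])
E
python3 -c "
from h import *
from station import telemetry
o=telemetry.get_obs();where(o);print(o['eef_rot'])"
```

```text
t 0.3 tower xy -0.4672 0.5429 z 0.2222 yaw err deg -13.08 F tower 0.5 -0.4 0.7 w 0.09389359398032424
[-3.14114357e+00 -2.33484050e-05  2.79282619e+00]
```

The rows apparently need every key.

step_arm(plan=[{"dx":0,"dy":0,"dz":-0.5,"rx":0,"ry":0,"rz":0,"claw":1},{"dx":0,"dy":0,"dz":-0.5,"rx":0,"ry":0,"rz":0,"claw":1},{"dx":0,"dy":0,"dz":-0.5,"rx":0,"ry":0,"rz":-0.0727,"claw":1},{"dx":0,"dy":0,"dz":0,"rx":0,"ry":0,"rz":-0.0727,"claw":1},{"dx":-0.365,"dy":-0.328,"dz":0,"rx":0,"ry":0,"rz":0,"claw":1},{"dx":-0.365,"dy":-0.328,"dz":0,"rx":0,"ry":0,"rz":0,"claw":1},{"dx":-0.365,"dy":-0.328,"dz":0,"rx":0,"ry":0,"rz":0,"claw":1},{"dx":-0.365,"dy":-0.328,"dz":0,"rx":0,"ry":0,"rz":0,"claw":1},{"dx":-0.365,"dy":-0.328,"dz":0,"rx":0,"ry":0,"rz":0,"claw":1},{"dx":-0.365,"dy":-0.328,"dz":0,"rx":0,"ry":0,"rz":0,"claw":1}])

```text
time_s: 1.3
ee_pos: [0.3826, 0.2935, 0.3726]
eef_rot: [3.141, 0.0, 3.021]
force: [0.4, 0.4, 0.5]
grip_width: 0.017
grip_force: 0.0
```

```bash
python3 -c "
from h import *
from station import telemetry
o=telemetry.get_obs();where(o);print(o['eef_rot'])"
```

```text
t 1.3 tower xy -0.2471 0.3446 z 0.3726 yaw err deg 0.01 F tower 0.3 0.5 0.5 w 0.016969052423549
[3.14135316e+00 3.13644324e-04 3.02137955e+00]
```

step_arm(plan=[{"dx":-0.365,"dy":-0.328,"dz":0,"rx":0,"ry":0,"rz":0,"claw":1},{"dx":-0.365,"dy":-0.328,"dz":0,"rx":0,"ry":0,"rz":0,"claw":1},{"dx":-0.365,"dy":-0.328,"dz":0,"rx":0,"ry":0,"rz":0,"claw":1},{"dx":-0.365,"dy":-0.328,"dz":0,"rx":0,"ry":0,"rz":0,"claw":1},{"dx":-0.365,"dy":-0.328,"dz":0,"rx":0,"ry":0,"rz":0,"claw":1},{"dx":-0.365,"dy":-0.328,"dz":0,"rx":0,"ry":0,"rz":0,"claw":1},{"dx":-0.365,"dy":-0.328,"dz":0,"rx":0,"ry":0,"rz":0,"claw":1},{"dx":-0.365,"dy":-0.328,"dz":0,"rx":0,"ry":0,"rz":0,"claw":1},{"dx":-0.365,"dy":-0.328,"dz":0,"rx":0,"ry":0,"rz":0,"claw":1},{"dx":0,"dy":0,"dz":0,"rx":0,"ry":0,"rz":0,"claw":1}])

```text
time_s: 2.3
ee_pos: [0.6747, -0.042, 0.3684]
eef_rot: [-3.141, -0.005, 3.017]
force: [-0.1, 0.0, -1.6]
grip_width: 0.0001
grip_force: 0.0
```

step_arm(plan=[{"dx":0,"dy":0,"dz":0.4,"rx":0,"ry":0,"rz":0,"claw":1},{"dx":0,"dy":0,"dz":0.4,"rx":0,"ry":0,"rz":0,"claw":1},{"dx":0,"dy":0,"dz":0.38,"rx":0,"ry":0,"rz":0,"claw":1},{"dx":0,"dy":0,"dz":0,"rx":0,"ry":0,"rz":0,"claw":1}])

```text
time_s: 2.7
ee_pos: [0.6707, -0.0368, 0.2492]
eef_rot: [-3.142, -0.009, 3.021]
force: [-0.3, -0.8, -0.5]
grip_width: 0.0005
grip_force: 0.0
```

```bash
python3 -c "
from h import *
from station import telemetry
o=telemetry.get_obs();where(o)"
```

```text
t 2.7 tower xy 0.0786 0.0513 z 0.2492 yaw err deg 0.01 F tower -0.2 -0.8 -0.5 w 0.0004804660683731052
```

step_arm(plan=[{"dx":0.1,"dy":0,"dz":0,"rx":0,"ry":0,"rz":0,"claw":1},{"dx":0.1,"dy":0,"dz":0,"rx":0,"ry":0,"rz":0,"claw":1},{"dx":0.05,"dy":0,"dz":0,"rx":0,"ry":0,"rz":0,"claw":1},{"dx":0.05,"dy":0,"dz":0,"rx":0,"ry":0,"rz":0,"claw":1},{"dx":0.05,"dy":0,"dz":0,"rx":0,"ry":0,"rz":0,"claw":1},{"dx":0.05,"dy":0,"dz":0,"rx":0,"ry":0,"rz":0,"claw":1},{"dx":0.05,"dy":0,"dz":0,"rx":0,"ry":0,"rz":0,"claw":1},{"dx":0,"dy":0,"dz":0,"rx":0,"ry":0,"rz":0,"claw":1},{"dx":0,"dy":0,"dz":0,"rx":0,"ry":0,"rz":0,"claw":1}])

```text
time_s: 3.6
ee_pos: [0.6277, -0.0319, 0.2545]
eef_rot: [-3.142, -0.0, 3.021]
force: [1.9, -0.8, 2.1]
grip_width: 0.0003
grip_force: 0.9
```

```bash
python3 - <<'E'
from h import *
from station import telemetry,viewer
import cv2
o=telemetry.get_obs();where(o)
ps=[viewer.camera(n) for n in['scene','top']]
fit(ps,[-.26,.04])
cv2.imwrite('pics/c.png',cv2.cvtColor(cv2.resize(ps[0]['img'][110:260,190:340],(600,600),interpolation=cv2.INTER_CUBIC),cv2.COLOR_RGB2BGR))
E
```

```text
t 3.6 tower xy 0.0353 0.051 z 0.2545 yaw err deg 0.0 F tower 2.0 -0.6 2.1 w 0.0003252482824248548
  n 147 c [ 0.5994 -0.0282  0.2528] tower xy 0.0068 0.0513
  n 1 c [ 0.5986 -0.0282  0.2516] tower xy 0.006 0.0512
a,b [-0.26   0.034] knob [ 0.5994 -0.0281  0.2532] tower xy 0.0068 0.0514
```

View pics/c.png

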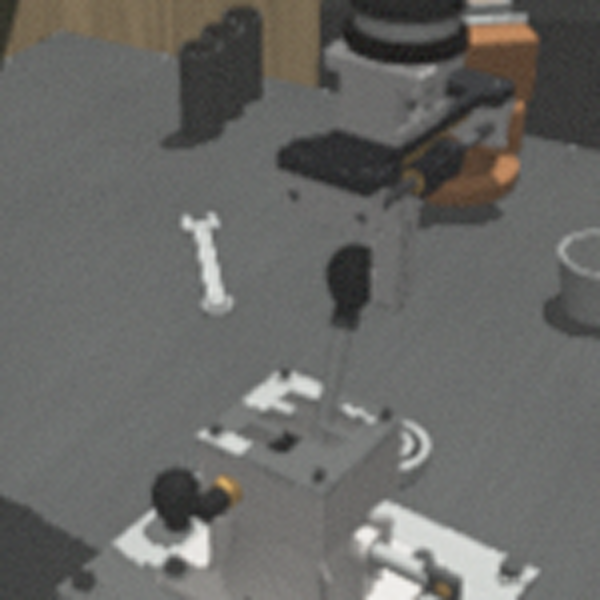

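The picture shows the closed fingers at (390,270) against the knob's far side at (350,275), with the 28.5 mm contact offset I predicted. I'll push the last 6.5 mm to neutral, then go round to the left side.

step_arm(plan=[{"dx":0.035,"dy":0,"dz":0,"rx":0,"ry":0,"rz":0,"claw":1},{"dx":0.03,"dy":0,"dz":0,"rx":0,"ry":0,"rz":0,"claw":1},{"dx":0,"dy":0,"dz":0,"rx":0,"ry":0,"rz":0,"claw":1},{"dx":0,"dy":0,"dz":0,"rx":0,"ry":0,"rz":0,"claw":1},{"dx":-0.25,"dy":0,"dz":0,"rx":0,"ry":0,"rz":0,"claw":1},{"dx":0,"dy":0.3,"dz":0,"rx":0,"ry":0,"rz":0,"claw":1},{"dx":0,"dy":0.25,"dz":0,"rx":0,"ry":0,"rz":0,"claw":1},{"dx":0.3,"dy":0,"dz":0,"rx":0,"ry":0,"rz":0,"claw":1},{"dx":0.23,"dy":0,"dz":0,"rx":0,"ry":0,"rz":0,"claw":1},{"dx":0,"dy":0,"dz":0,"rx":0,"ry":0,"rz":0,"claw":1}])

```text
time_s: 4.7
ee_pos: [0.5984, 0.0274, 0.2547]
eef_rot: [-3.142, -0.001, 3.022]
force: [1.1, -0.5, -0.5]
grip_width: 0.0006
grip_force: 0.0
```

```bash
python3 - <<'E'
from h import *
from station import telemetry,viewer
import cv2
o=telemetry.get_obs();where(o)
fit([viewer.camera(n) for n in['scene','top']],[-.26,.0])
E
```

```text
t 4.7 tower xy -0.0009 0.1064 z 0.2547 yaw err deg 0.05 F tower 1.1 -0.4 -0.5 w 0.0005824568688445078
  n 176 c [ 0.5929 -0.0277  0.2532] tower xy 0.0003 0.051
  n 0 c [ 0.5927 -0.0273  0.2533] tower xy 0.0 0.0514
a,b [-0.258  0.001] knob [ 0.5929 -0.0277  0.2534] tower xy 0.0003 0.051
```

Neutral is set (b ≈ 0.001). Next I push right, slowly, and check partway.

step_arm(plan=[{"dx":0,"dy":-0.15,"dz":0,"rx":0,"ry":0,"rz":0,"claw":1},{"dx":0,"dy":-0.05,"dz":0,"rx":0,"ry":0,"rz":0,"claw":1},{"dx":0,"dy":-0.05,"dz":0,"rx":0,"ry":0,"rz":0,"claw":1},{"dx":0,"dy":-0.05,"dz":0,"rx":0,"ry":0,"rz":0,"claw":1},{"dx":0,"dy":-0.05,"dz":0,"rx":0,"ry":0,"rz":0,"claw":1},{"dx":0,"dy":-0.05,"dz":0,"rx":0,"ry":0,"rz":0,"claw":1},{"dx":0,"dy":-0.05,"dz":0,"rx":0,"ry":0,"rz":0,"claw":1},{"dx":0,"dy":-0.05,"dz":0,"rx":0,"ry":0,"rz":0,"claw":1},{"dx":0,"dy":-0.05,"dz":0,"rx":0,"ry":0,"rz":0,"claw":1},{"dx":0,"dy":0,"dz":0,"rx":0,"ry":0,"rz":0,"claw":1}])

```text
time_s: 5.8
ee_pos: [0.5933, -0.0285, 0.2543]
eef_rot: [-3.141, -0.0, 3.021]
force: [0.4, 2.7, 1.4]
grip_width: 0.0002
grip_force: 1.0
```

```bash
python3 - <<'E'
from h import *
from station import telemetry,viewer
o=telemetry.get_obs();where(o)
fit([viewer.camera(n) for n in['scene','top']],[-.10,.0])
E
```

```text
t 5.8 tower xy 0.0008 0.0503 z 0.2543 yaw err deg -0.04 F tower 0.1 2.7 1.4 w 0.00021648161036040998
  n 182 c [ 0.5892 -0.0576  0.2591] tower xy 0.0002 0.0209
  n 11 c [ 0.5894 -0.0587  0.2644] tower xy 0.0005 0.0198
a,b [-0.104  0.001] knob [ 0.5892 -0.0577  0.2589] tower xy 0.0002 0.0208
```

step_arm(plan=[{"dx":0,"dy":-0.08,"dz":0,"rx":0,"ry":0,"rz":0,"claw":1},{"dx":0,"dy":-0.08,"dz":0,"rx":0,"ry":0,"rz":0,"claw":1},{"dx":0,"dy":-0.08,"dz":0,"rx":0,"ry":0,"rz":0,"claw":1},{"dx":0,"dy":-0.08,"dz":0,"rx":0,"ry":0,"rz":0,"claw":1},{"dx":0,"dy":-0.08,"dz":0,"rx":0,"ry":0,"rz":0,"claw":1},{"dx":0,"dy":-0.08,"dz":0,"rx":0,"ry":0,"rz":0,"claw":1},{"dx":0,"dy":-0.08,"dz":0,"rx":0,"ry":0,"rz":0,"claw":1},{"dx":0,"dy":-0.06,"dz":0,"rx":0,"ry":0,"rz":0,"claw":1},{"dx":0,"dy":-0.06,"dz":0,"rx":0,"ry":0,"rz":0,"claw":1},{"dx":0,"dy":0,"dz":0,"rx":0,"ry":0,"rz":0,"claw":1}])

```text
time_s: 6.9
ee_pos: [0.5852, -0.0961, 0.2543]
eef_rot: [-3.141, -0.0, 3.02]
force: [-0.1, -0.4, -0.5]
grip_width: 0.0008
grip_force: 0.4
```

```bash
python3 - <<'E'
from h import *
from station import telemetry,viewer
o=telemetry.get_obs();where(o)
fit([viewer.camera(n) for n in['scene','top']],[.24,.0])
E
```

```text
t 6.9 tower xy 0.0008 -0.0178 z 0.2543 yaw err deg -0.04 F tower -0.1 -0.4 -0.5 w 0.0008143703800578812
  n 196 c [ 0.5808 -0.1255  0.2547] tower xy 0.0 -0.0475
  n 8 c [ 0.5828 -0.1262  0.2609] tower xy 0.002 -0.048
a,b [0.24 0.  ] knob [ 0.5809 -0.1255  0.2543] tower xy 0.0001 -0.0475
```

step_arm(plan=[{"dx":0,"dy":-0.042,"dz":0,"rx":0,"ry":0,"rz":0,"claw":1},{"dx":0,"dy":0,"dz":0,"rx":0,"ry":0,"rz":0,"claw":1},{"dx":0,"dy":0,"dz":0,"rx":0,"ry":0,"rz":0,"claw":1},{"dx":0,"dy":0.25,"dz":0,"rx":0,"ry":0,"rz":0,"claw":1},{"dx":-0.3,"dy":0,"dz":0,"rx":0,"ry":0,"rz":0,"claw":1},{"dx":-0.25,"dy":0,"dz":0,"rx":0,"ry":0,"rz":0,"claw":1},{"dx":0,"dy":-0.3,"dz":0,"rx":0,"ry":0,"rz":0,"claw":1},{"dx":0,"dy":-0.25,"dz":0,"rx":0,"ry":0,"rz":0,"claw":1},{"dx":0,"dy":0,"dz":0,"rx":0,"ry":0,"rz":0,"claw":1}])

```text
time_s: 7.9
ee_pos: [0.6355, -0.1384, 0.2542]
eef_rot: [-3.141, -0.0, 3.019]
force: [0.4, 1.2, -0.5]
grip_width: 0.0007
grip_force: 0.0
```

```bash
python3 - <<'E'
from h import *
from station import telemetry,viewer
o=telemetry.get_obs();where(o)
fit([viewer.camera(n) for n in['scene','top']],[.26,.0])
E
```

```text
t 7.9 tower xy 0.0559 -0.0538 z 0.2542 yaw err deg -0.15 F tower 0.3 1.2 -0.5 w 0.0007362020750993725
  n 159 c [ 0.5804 -0.1286  0.2538] tower xy 0.0 -0.0507
  n 0 c [ 0.5803 -0.1293  0.2533] tower xy -0.0 -0.0514
a,b [0.256 0.   ] knob [ 0.5804 -0.1287  0.2535] tower xy 0.0 -0.0507
```

step_arm(plan=[{"dx":0.2,"dy":0.02,"dz":0.04,"rx":0,"ry":0,"rz":0,"claw":1},{"dx":0.08,"dy":0,"dz":0,"rx":0,"ry":0,"rz":0,"claw":1},{"dx":0.07,"dy":0,"dz":0,"rx":0,"ry":0,"rz":0,"claw":1},{"dx":0.07,"dy":0,"dz":0,"rx":0,"ry":0,"rz":0,"claw":1},{"dx":0.07,"dy":0,"dz":0,"rx":0,"ry":0,"rz":0,"claw":1},{"dx":0.07,"dy":0,"dz":0,"rx":0,"ry":0,"rz":0,"claw":1},{"dx":0.07,"dy":0,"dz":0,"rx":0,"ry":0,"rz":0,"claw":1},{"dx":0.07,"dy":0,"dz":0,"rx":0,"ry":0,"rz":0,"claw":1},{"dx":0.05,"dy":0,"dz":0,"rx":0,"ry":0,"rz":0,"claw":1},{"dx":0,"dy":0,"dz":0,"rx":0,"ry":0,"rz":0,"claw":1}])

```text
time_s: 9.0
ee_pos: [0.5611, -0.1249, 0.2507]
eef_rot: [-3.141, 0.0, 3.021]
force: [1.2, -0.1, -1.0]
grip_width: 0.0005
grip_force: 0.5
```

```bash
python3 - <<'E'
from h import *
from station import telemetry,viewer
o=telemetry.get_obs();where(o)
fit([viewer.camera(n) for n in['scene','top']],[.26,-.24])
E
```

```text
t 9.0 tower xy -0.0196 -0.0493 z 0.2507 yaw err deg -0.01 F tower 1.2 0.1 -1.0 w 0.0005439265830183258
  n 136 c [ 0.5327 -0.1211  0.2481] tower xy -0.0482 -0.049
  n 4 c [ 0.5178 -0.1235  0.2604] tower xy -0.0627 -0.0531
a,b [ 0.255 -0.243] knob [ 0.5328 -0.1211  0.2478] tower xy -0.0482 -0.049
```

step_arm(plan=[{"dx":0.02,"dy":0,"dz":0,"rx":0,"ry":0,"rz":0,"claw":1},{"dx":0.015,"dy":0,"dz":0,"rx":0,"ry":0,"rz":0,"claw":1},{"dx":0.01,"dy":0,"dz":0,"rx":0,"ry":0,"rz":0,"claw":1},{"dx":0,"dy":0,"dz":0,"rx":0,"ry":0,"rz":0,"claw":1}])

```text
time_s: 9.5
ee_pos: [0.5571, -0.1243, 0.2503]
eef_rot: [3.142, 0.0, 3.021]
force: [1.9, -0.2, -1.2]
grip_width: 0.0004
grip_force: 1.2
```

step_arm(plan=[{"dx":0.007,"dy":0,"dz":0,"rx":0,"ry":0,"rz":0,"claw":1},{"dx":0,"dy":0,"dz":0,"rx":0,"ry":0,"rz":0,"claw":1}])

```text
time_s: 9.7
ee_pos: [0.5566, -0.1242, 0.2503]
eef_rot: [3.142, 0.0, 3.021]
force: [4.7, 0.5, -3.4]
grip_width: 0.0003
grip_force: 2.3
```

```bash
python3 - <<'E'
from h import *
from station import telemetry,viewer
o=telemetry.get_obs();where(o)
fit([viewer.camera(n) for n in['scene']],[.26,-.27])
E
```

```text
t 9.7 tower xy -0.0242 -0.0492 z 0.2503 yaw err deg 0.01 F tower 4.7 1.0 -3.4 w 0.0003207179257900658
  n 137 c [ 0.5291 -0.1205  0.2466] tower xy -0.052 -0.0488
a,b [ 0.255 -0.263] knob [ 0.529  -0.1205  0.2468] tower xy -0.0521 -0.0488
```

step_arm(plan=[{"dx":0.007,"dy":0,"dz":0,"rx":0,"ry":0,"rz":0,"claw":1},{"dx":0,"dy":0,"dz":0,"rx":0,"ry":0,"rz":0,"claw":1}])

```text
time_s: 9.95
ee_pos: [0.5561, -0.1241, 0.2503]
eef_rot: [3.142, 0.001, 3.021]
force: [7.9, -0.8, -4.3]
grip_width: 0.0006
grip_force: 3.6
```

step_arm(plan=[{"dx":0.005,"dy":0,"dz":0,"rx":0,"ry":0,"rz":0,"claw":1},{"dx":0,"dy":0,"dz":0,"rx":0,"ry":0,"rz":0,"claw":1}])

```text
time_s: 10.15
ee_pos: [0.5557, -0.1241, 0.2503]
eef_rot: [3.141, 0.001, 3.021]
force: [8.4, -1.5, -5.7]
grip_width: 0.0002
grip_force: 4.5
```

```bash
python3 - <<'E'
from h import *
from station import telemetry,viewer
o=telemetry.get_obs();where(o)
ps=[viewer.camera('scene') for _ in range(3)]
fit(ps,[.26,-.27])
E
```

```text
t 10.15 tower xy -0.025 -0.0492 z 0.2503 yaw err deg 0.0 F tower 8.5 -0.5 -5.7 w 0.00023343680712048073
  n 136 c [ 0.5287 -0.1203  0.2469] tower xy -0.0523 -0.0486
  n 134 c [ 0.528  -0.1203  0.2467] tower xy -0.053 -0.0488
  n 137 c [ 0.5284 -0.1201  0.2468] tower xy -0.0527 -0.0485
a,b [ 0.255 -0.266] knob [ 0.5284 -0.1202  0.2467] tower xy -0.0526 -0.0486
```

The force has risen well above friction while the knob stays put, so the lever is against the end of the slot. I'll back off, lift and verify.

step_arm(plan=[{"dx":-0.2,"dy":0,"dz":0,"rx":0,"ry":0,"rz":0,"claw":1},{"dx":-0.4,"dy":0,"dz":0,"rx":0,"ry":0,"rz":0,"claw":1},{"dx":0,"dy":0,"dz":-0.4,"rx":0,"ry":0,"rz":0,"claw":1},{"dx":0,"dy":0,"dz":-0.4,"rx":0,"ry":0,"rz":0,"claw":1},{"dx":0,"dy":0.4,"dz":-0.2,"rx":0,"ry":0,"rz":0,"claw":1},{"dx":0,"dy":0.45,"dz":0,"rx":0,"ry":0,"rz":0,"claw":1},{"dx":0,"dy":0.45,"dz":0,"rx":0,"ry":0,"rz":0,"claw":1},{"dx":0,"dy":0.45,"dz":0,"rx":0,"ry":0,"rz":0,"claw":1},{"dx":0,"dy":0,"dz":0,"rx":0,"ry":0,"rz":0,"claw":1},{"dx":0,"dy":0,"dz":0,"rx":0,"ry":0,"rz":0,"claw":1}])

```text
time_s: 11.3
ee_pos: [0.6356, 0.043, 0.3504]
eef_rot: [-3.141, -0.001, 3.023]
force: [-0.3, -0.4, 0.1]
grip_width: 0.0003
grip_force: 0.0
```

```bash
python3 - <<'E'
from h import *
from station import telemetry,viewer
import cv2
o=telemetry.get_obs();where(o)
ps=[viewer.camera(n) for n in['scene','top']]
fit(ps,[.26,-.27])
cv2.imwrite('pics/d.png',cv2.cvtColor(np.hstack([cv2.resize(p['img'][b:d,a:c],(400,420),interpolation=cv2.INTER_CUBIC) for p,(a,b,c,d) in zip(ps,[(195,160,335,310),(235,135,315,220)])]),cv2.COLOR_RGB2BGR))
E
```

```text
t 11.3 tower xy 0.0342 0.1264 z 0.3504 yaw err deg 0.09 F tower -0.2 -0.4 0.1 w 0.00033347583860530744
  n 186 c [ 0.5278 -0.1205  0.2468] tower xy -0.0532 -0.0489
  n 77 c [ 0.5269 -0.1199  0.2454] tower xy -0.0541 -0.0485
a,b [ 0.257 -0.27 ] knob [ 0.5278 -0.1205  0.2465] tower xy -0.0533 -0.0489
```

View pics/d.png

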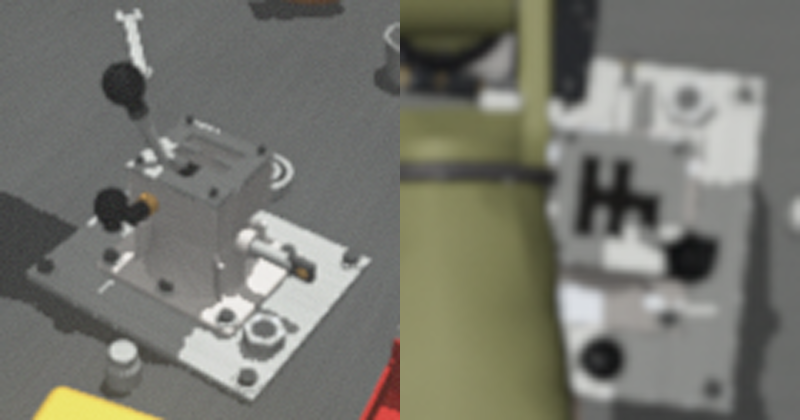

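The pictures show the knob over the near right slot, at (690,258) in the top crop. The fit gives a = 0.257 and b = -0.270. The fingers are clear, and the spare knob and nut have not moved.

```bash
python3 -c "
from station import hand_in
print(hand_in())"
```

```text
the job is handed in; nothing more can be done
None
```

The lever stands fully home in reverse (measured selector +0.257, lever -0.270, against an end stop of -0.272), with the arm clear and no loose part touched. I handed the job in at about 11 s of the 48 s allowed; the hand-in gave no verdict.

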